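# Feed a row of tube racks into the loading dock

## Robot

A 6-joint arm with a two-finger parallel gripper is mounted at the origin on a cart in front of the work surface, level with it; the furniture and walls round the work are solid. World frame = base frame: x ahead of the robot, y to its left, z up, the work surface at z = 0. Lengths are in mm, angles in rad, forces in N, time in s.
With the tool pointing down it reaches from about 275 to 750 mm from the base axis. Payload 10.2 kg.
Tool frame: the origin (TCP) lies at the very end of the fingers, on their centre line; the grasp point (between the pads) lies 19 mm behind it; z points along the fingers, y is the line along which they close (so a half turn about z gives the same grasp; the last joint's range is limited). The gripper opens to 85 mm and grips with 20 to 120 N. Pads are 22 mm wide; open, the fingers measure 114 mm over their backs; the gripper's body (76 mm by 85 mm) begins 54 mm behind the grasp point. The pads swing forward as they close: fully open they stand 13 mm farther back than shut.
Start: joints at [-1.326, 0.313, 1.498, -0, 1.331, -0.223], TCP at [236.724, -468.607, 231.294] pointing down, gripper open.
Joint ranges: [-2.94, 2.94], [-0.97, 2.17], [0.19, 2.56], [-1.23, 4.37], [0.02, 3.11], [-2.88, 2.88]. Speed limits (rad/s): [2.39, 2.39, 3.01, 3.14, 3.14, 3.14].

## Interface

Orientations are given as a unit quaternion [w, x, y, z].
In Python, from rig import ctrl, vision gives the robot as it stands. The module is installed in compiled form; this text tells all that it offers.
- The arm moves only by the tool play_rows, never from a script. Its arguments are lists of equal length, an entry for each row: "translation": the shift along the tool's x, y, z in m, a list of three; "rotation": the turn, a rotation vector about the tool's x, y, z in rad, a list of three; "gripper": the gripper's target within -1 to 1 (shut at 1, half-way at 0, fully open at -1). A call has 1 to 10 rows; each row is the pose to reach, as a shift and turn from the pose commanded when the call began, along the tool's axes at that moment; what a row does not reach only later rows make up. A row lasts 1/8 s, in which the tool goes at most 62.5 mm and 10.7 degrees, less where a joint would pass 70% of its speed; a pose out of reach is approached as far as the arm can. A call with a gripper value outside its range is refused whole. The fingers move at their own pace and stop on an object; "force" is the grip in N (left out, the last holds). Time passes only in rows, so rows that repeat a pose let the fingers close. It gives the time, the measured TCP pose, the force, the opening and the grip force at its end, in the units of the state.
- ctrl.sense(): the state, without advancing time (a new reading comes with each control period).
- vision.capture(name): name is "scene" or "top" or "wrist"; returns a dict with "pixels" (420x560x3 uint8, red, green, blue), "vfov" (degrees; the focal length in pixels is half the picture's height over the tangent of half this angle, whatever the lens; pixels are square), "cx", "cy" (the principal point, pixels), "rvec" (rotation vector, rad) and "tvec" (3), from world to camera coordinates, as OpenCV has them; the wrist camera has in their place "mount" (4x4, takes a point from camera to tool coordinates, whose origin is the TCP and whose axes are the flange's). Camera axes: x right, y down, z forward; pixel columns grow to the right and rows downward; lengths in mm; the calibration is good to about 2 mm. A picture is of the moment at which its call begins: read the wrist's pose just before it. There is no depth.
- ctrl.finish_job(): hands the job in; it is judged then, once.
The state is a dict: "time_s": time; "joints": joint angles; "dq": joint speeds; "tau": joint torques, N m; "eef_pos": TCP position; "ee_rot": TCP orientation; "force": force on the tool from outside, world axes, zero at the start; "wrist_torque": the same for the moment, N m; "grip_width": opening from 0.0 (shut) to 1.0 (fully open); "grip_force": force on a finger pad.
Only numpy, scipy, OpenCV 4.12 (cv2) and the standard library are available. Lean on these libraries where they do the work, as an engineer would, in place of code of your own. Each camera call takes 0.05 s, during which the arm holds its last target. There are 200 camera calls.

## Task

Slide the row of three tube racks along the bench into the loading dock until the leading rack stands flat against the stop at the end of the lane and all three sit snugly one behind the other between the guide rails. Push them together as one straight row: do not lift or tip a rack or let the row break up or buckle, and leave the other things where they stand.

Things in the scene. Friction and masses are not known exactly. Their poses are not given: they have to be found in the camera images.
- dock: rack loading dock, fixed: a straight lane between two aluminium guide rails, ending at a steel stop plate before a white housing (230 mm wide, 83 mm high, y = 0 to +111 mm). Origin: on the bench at the middle of the stop's face; z up; the stop is its plane y = 0, the lane runs along y from the mouth (at -y). No floor: racks slide on the bench. Three racks home have centres at y = -31, -93, -155 mm.
- dock_mouth (a point): point on the bench at the middle of the lane's mouth, 200 mm before the stop; axes as the dock's. Rails: 32 mm high, 10 mm thick, inner faces at x = -81 and +81 mm, parallel up to 160 mm from the stop, then flaring by 20 degrees to about 192 mm apart at the mouth. Outside them low foot flanges, 4 mm high, to x = -113 and +113 mm.
- rack_front: leading tube rack, nearest the dock; orange plastic, 150 mm long (x), 62 mm thick (y), 61 mm high, 86 mm with the caps of its fixed tubes; about 160 g. Origin: centre of the underside, z up. Its +y long side faces the mouth, 215 to 270 mm from the stop; it starts within 8 mm of the lane's middle line and 0.06 rad of square.
- rack_mid: middle rack, like rack_front (same size and axes), behind it on its -y side; gap about 3 to 6 mm, up to 4 mm and 0.03 rad out of line. The racks' long sides are openwork: full-size plates at heights 0-4, 26-29 and 58-61 mm, open between them, posts only at the corners.
- rack_back: last rack, like the others, behind rack_mid on its -y side in the same way. Its free -y long side (31 mm from the origin) is the one to push; home, that side is 186 mm from the stop, level with the flares. All caps are at least 7 mm in from the long sides.
- lidded_dish: round aluminium dish with lid, 68 mm across, 24 mm high, beside the lane's far rail. Bystander standing loose on the bench, leave alone. Origin: centre of its underside.
- bench_timer: grey kitchen-type timer, 58x58 mm, 18 mm high, on the far side of the row of racks, 10 mm or more from their ends. Bystander standing loose on the bench, leave alone. Origin: centre of its underside.
- small_beaker: small glass beaker, 58 mm across, 70 mm high, beside the lane's near rail. Bystander standing loose on the bench, leave alone. Origin: centre of its underside.
- lab_meter: white hand-held meter lying on its back, 144x66x28 mm, at the near right of the bench. Bystander standing loose on the bench, leave alone. Origin: centre of its underside.
Mind the look-alikes: they are no part of the job. Leave any yellow look-alike of the rack_back alone.

How it is judged:
By the outcome, as a careful person would: the job done as asked, in the order asked, and still so for the second after the job is handed in, with the robot touching nothing.
It also fails if it takes over 42 s, if anything falls off the work surface, if the arm or the gripper's body presses on something with over 40 N, if the wrist force passes 120 N, or if a joint passes its speed limit or range.

## Working session

There is one attempt and no reset: what is moved stays moved. The work goes in short steps, Python scripts to look and compute and a tool call to move; the robot and the scene stay as the last step left them, time stands still between calls to the robot, and variables do not carry over. Pictures are saved under pics/ and viewed, at most 10 in all, crops included, and the job is handed in when it is done.

Besides the shell and the picture viewer there is one more tool, called after "Call:" as name(argument=value, ...), one argument or row to a line, values as JSON. play_rows: Moves the arm, as the interface text tells. Its arguments: {"type":"object","properties":{"translation":{"type":"array"},"rotation":{"type":"array"},"gripper":{"type":"array"},"force":{"type":"number"}},"required":["translation","rotation","gripper"]}

```bash
mkdir -p pics
cat > h.py <<'E'
import numpy as np, cv2
from rig import ctrl, vision
def cam(n):
    d=vision.capture(n); im=np.array(d["pixels"],np.uint8)
    f=im.shape[0]/2/np.tan(np.radians(d["vfov"])/2)
    K=np.array([[f,0,d["cx"]],[0,f,d["cy"]],[0,0,1]])
    return d,im,K
def ray(d,K,uv,z):
    R=cv2.Rodrigues(np.array(d["rvec"],float))[0];t=np.array(d["tvec"],float).ravel()
    uv=np.atleast_2d(np.array(uv,float)); o=-R.T@t
    v=(np.linalg.inv(K)@np.c_[uv,np.ones(len(uv))].T).T@R
    return o+v*((z-o[2])/v[:,2])[:,None]
def save(im,n): cv2.imwrite("pics/"+n,im[:,:,::-1])
E
python3 - <<'E'
from h import *
print(ctrl.sense())
for n in("scene","top"):
    d,im,K=cam(n);save(im,n+"0.png");print(n,{k:v for k,v in d.items() if k!="pixels"})
    np.savez(n+"0.npz",im=im,K=K,r=d["rvec"],t=d["tvec"])
E
```

```text
{'time_s': 0.0, 'joints': array([-1.32643593e+00,  3.13451770e-01,  1.49842797e+00, -1.80673729e-05,
        1.33099437e+00, -2.23415098e-01]), 'dq': array([ 1.46149526e-04,  2.41227129e-03,  7.47511929e-06, -3.61994098e-04,
        1.37906471e-03,  7.33171974e-04]), 'tau': array([ 1.44183591e-04, -4.12269545e+01, -2.59738898e+01, -2.01124121e-04,
        4.18698110e-03,  1.08441009e-05]), 'eef_pos': array([ 236.63865915, -468.3604281 ,  230.73759958]), 'ee_rot': array([-6.40602943e-04,  9.72772022e-01,  2.31763205e-01, -1.54833474e-05]), 'force': array([ 0.38649891,  0.43315504, -0.31342159]), 'wrist_torque': array([0.03339762, 0.02757929, 0.03643205]), 'grip_force': 0.0, 'grip_width': 0.9946435335468177}
scene {'vfov': 47.881269987754116, 'cx': 275.4572186237143, 'cy': 195.98501042563606, 'rvec': array([ 0.82157434, -2.53913081,  1.15492056]), 'tvec': array([ 413.7676117 ,  290.33917184, 1324.15630314])}
top {'vfov': 43.32916412176906, 'cx': 277.89785534555136, 'cy': 214.14465557543403, 'rvec': array([ 2.18354597, -2.15238444,  0.10241679]), 'tvec': array([ -93.61529034,  553.72531219, 1449.47654426])}
```

View pics/scene0.png

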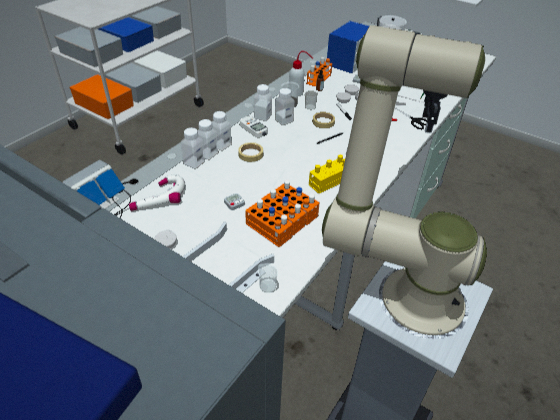

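View pics/top0.png

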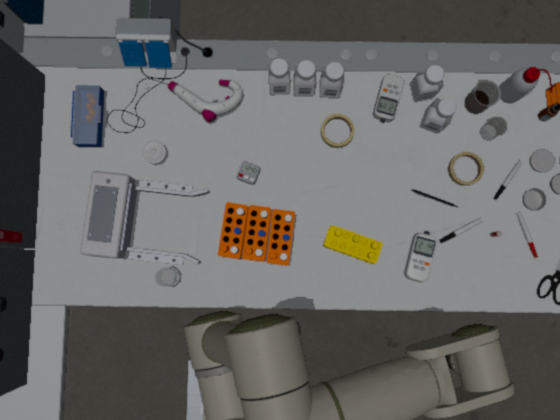

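The scene shows the three orange racks (scene ~282,213; top at (233,232), (258,233), (282,235)), the dock to their left (top, rails from ~(135,187) and (130,257)), and a yellow look-alike at top (353,244). The orange row facing the mouth is the one meant; the yellow rack and the far orange rack at (553,98) are not part of the job. I'll confirm with an enlarged crop.

Run:
```python
from h import *
a=np.load("top0.npz");im=a["im"]
c=im[165:300,80:310];save(cv2.resize(c,None,fx=3.4,fy=3.4,interpolation=cv2.INTER_CUBIC),"crop.png")
d={"rvec":a["r"],"tvec":a["t"]};K=a["K"]
hsv=cv2.cvtColor(im,cv2.COLOR_RGB2HSV)
m=cv2.inRange(hsv,(3,150,120),(17,255,255));m[:,:200]=0;m[:,310:]=0;m[:195]=0;m[275:]=0
ys,xs=np.nonzero(m);P=np.c_[xs,ys]
# world points at rack top
W=ray(d,K,P,61)[:,:2]
r=cv2.minAreaRect(W.astype(np.float32));print("union z61",r,cv2.boxPoints(r))
for u in ((233,232),(258,233),(282,235),(353,244),(107,215),(154,152),(248,173),(168,277),(420,257)):print(u,ray(d,K,u,20)[0].round())
```

```text
union z61 ((499.0876770019531, -29.05419158935547), (192.80514526367188, 149.25039672851562), 82.57344055175781) [[ 412.62796  -115.00238 ]
 [ 560.62634  -134.29378 ]
 [ 585.54736    56.893997]
 [ 437.549      76.185394]]
(233, 232) [504.  39.  20.]
(258, 233) [502. -31.  20.]
(282, 235) [497. -98.  20.]
(353, 244) [ 475. -296.   20.]
(107, 215) [547. 395.  20.]
(154, 152) [728. 269.  20.]
(248, 173) [672.   1.  20.]
(168, 277) [376. 217.  20.]
(420, 257) [ 442. -483.   20.]
```

View pics/crop.png

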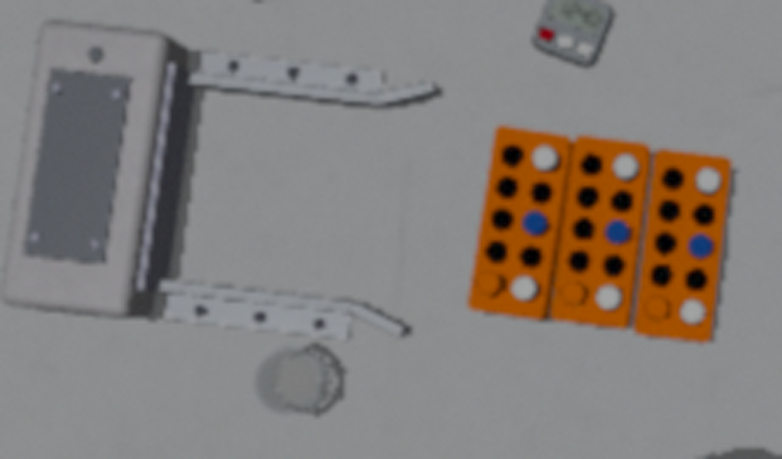

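The crop confirms the row: three orange racks at crop x 470–732, y 127–340, lined up with the dock mouth (rail ends at (438,90) and (408,332)). The yellow rack isn't in this crop. Next I work out the geometry.

Run:
```python
from h import *
a=np.load("top0.npz")
d={"rvec":a["r"],"tvec":a["t"]};K=a["K"]
def w(pts,z): return ray(d,K,(np.array(pts,float)+.5)/3.4+[79.5,164.5],z)[:,:2]
far=w([(200,83),(375,104)],0);near=w([(165,284),(350,302)],0);farT=w([(200,82),(375,104)],32);nearT=w([(165,290),(350,308)],32)
for n,l in(("far0",far),("near0",near),("far32",farT),("near32",nearT)):
    v=l[0]-l[1];print(n,l.round(),"ang from y",np.arctan2(-v[0],v[1]).round(3))
for t,z in((w([(438,90),(408,332)],32),32),(w([(383,100),(350,302)],32),32),(w([(173,62),(140,290)],83),83),(w([(195,130),(175,290)],0),0)):print(z,t.round(),np.hypot(*(t[0]-t[1])).round(1))
for q in([(500,127),(571,138),(548,319),(470,308)],[(578,138),(649,147),(631,328),(552,318)],[(654,151),(731,160),(712,341),(637,331)]):
    p=w(q,61);v=p[1]+p[0]*0-p[0]+p[2]-p[3];u=p[0]+p[1]-p[2]-p[3]
    print("rack",p.mean(0).round(1),"yaw(long)",np.arctan2(-u[0]*0+u[1],u[0]).round(3),"len",np.linalg.norm(u)/2,np.linalg.norm(v)/2,p.round().tolist())
# second view: height check of racks' top
b=np.load("scene0.npz");d2={"rvec":b["r"],"tvec":b["t"]}
hsv=cv2.cvtColor(b["im"],cv2.COLOR_RGB2HSV);m=cv2.inRange(hsv,(3,150,60),(17,255,255));m[:, :200]=0;m[:170]=0
P=np.argwhere(m)[:,::-1].astype(float)
for n,s in(("left",(1,0)),("right",(-1,0)),("bottom",(0,-1)),("top",(0,1))):
    p=P[np.argmin(P@np.array(s))];print(n,p,[ray(d2,b["K"],p,z)[0][:2].round().tolist() for z in(0,61)])
```

```text
far0 [[624. 315.]
 [608. 167.]] ang from y -0.106
near0 [[455. 337.]
 [442. 182.]] ang from y -0.082
far32 [[620. 306.]
 [604. 161.]] ang from y -0.112
near32 [[449. 327.]
 [437. 176.]] ang from y -0.082
32 [[617. 110.]
 [418. 128.]] 199.6
32 [[608. 155.]
 [441. 176.]] 167.5
83 [[629. 314.]
 [447. 332.]] 182.4
0 [[584. 317.]
 [450. 328.]] 134.7
rack [506.3  35. ] yaw(long) -0.122 len 146.572207315577 60.38559404132522 [[583.0, 55.0], [575.0, -3.0], [430.0, 13.0], [437.0, 75.0]]
rack [499.4 -29.4] yaw(long) -0.103 len 145.61584660672065 60.51618890501619 [[575.0, -8.0], [569.0, -65.0], [423.0, -53.0], [430.0, 10.0]]
rack [489.9 -94.3] yaw(long) -0.085 len 145.10400502635773 61.22756300035493 [[565.0, -70.0], [559.0, -131.0], [414.0, -118.0], [421.0, -58.0]]
left [246. 209.] [[627.0, 2.0], [586.0, 53.0]]
right [318. 202.] [[451.0, -173.0], [420.0, -112.0]]
bottom [278. 246.] [[444.0, 75.0], [413.0, 122.0]]
top [282. 184.] [[605.0, -178.0], [565.0, -117.0]]
```

The cross-view check agrees on the rack top at about 61 mm: left corner (586,53) in the scene view, (583,55) in the top view. The dock's stop is at about (538,319), with its axis 0.095 rad from +y towards +x. The row is about 5–9 mm to the near side. I'll move to above and behind the back rack.

Call:
play_rows(
  translation=[
    [0.045,-0.021,0],
    [0.09,-0.041,0],
    [0.135,-0.062,0],
    [0.18,-0.083,0],
    [0.225,-0.103,0],
    [0.27,-0.124,0],
    [0.315,-0.144,0],
    [0.36,-0.165,0],
    [0.36,-0.165,0],
    [0.36,-0.165,0],
  ],
  rotation=[
    [0,0,-0.126],
    [0,0,-0.252],
    [0,0,-0.378],
    [0,0,-0.504],
    [0,0,-0.63],
    [0,0,-0.756],
    [0,0,-0.882],
    [0,0,-1.008],
    [0,0,-1.008],
    [0,0,-1.008],
  ],
  gripper=[0,0,0,0,0,0,0,0,0,0],
)

```text
time_s: 1.35
eef_pos: [483.3, -159.3, 231.0]
ee_rot: [-0.0, 0.74, 0.672, -0.0]
force: [0.2, -0.5, -0.2]
grip_width: 0.501
grip_force: 0.0
```

```bash
cat >> h.py <<'E'
from scipy.spatial.transform import Rotation as Ro
def wrist():
    s=ctrl.sense();d,im,K=cam("wrist")
    q=s["ee_rot"];T=np.eye(4);T[:3,:3]=Ro.from_quat([q[1],q[2],q[3],q[0]]).as_matrix();T[:3,3]=s["eef_pos"]
    M=np.linalg.inv(T@np.array(d["mount"],float))
    d["rvec"]=cv2.Rodrigues(M[:3,:3])[0];d["tvec"]=M[:3,3]
    return s,d,im,K
E
python3 - <<'E'
from h import *
s,d,im,K=wrist();save(im,"w1.png");print(s,np.round(d["mount"],2))
np.savez("w1.npz",im=im,K=K,r=d["rvec"],t=d["tvec"])
E
```

```text
{'time_s': 1.35, 'joints': array([-5.48728367e-01,  2.77978726e-01,  1.54526210e+00, -3.58637217e-04,
        1.31901664e+00, -4.52974451e-01]), 'dq': array([-0.02131339, -0.00613672,  0.00248752,  0.00123345,  0.00041824,
       -0.00203847]), 'tau': array([ 1.32236693e+00, -3.93268597e+01, -2.59564090e+01,  4.87559871e-02,
        6.56539502e-03, -5.65949464e-03]), 'eef_pos': array([ 483.31130029, -159.26744972,  231.00346195]), 'ee_rot': array([-2.70293917e-04,  7.40107577e-01,  6.72488389e-01, -2.59981636e-04]), 'force': array([ 0.19552836, -0.52363296, -0.2428839 ]), 'wrist_torque': array([ 0.03939911,  0.01573256, -0.01639075]), 'grip_force': 0.0, 'grip_width': 0.5011770341312054} [[   0.     -0.96   -0.27   67.58]
 [   1.      0.     -0.     -0.91]
 [   0.     -0.27    0.96 -142.46]
 [   0.      0.      0.      1.  ]]
```

View pics/w1.png

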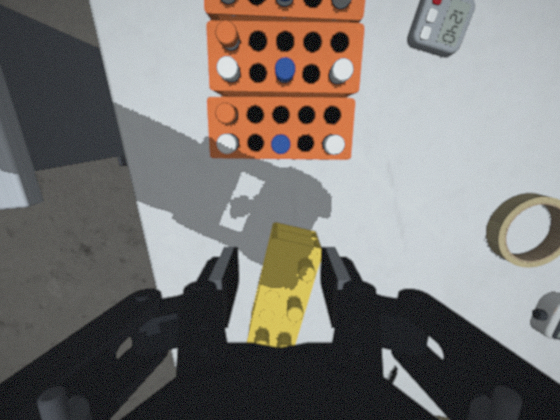

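The wrist view shows the back rack at pixels (207–355, 97–159) and the mid rack above it at (207–362, 17–95). The yellow look-alike's near end is at about (275–320, 225–240), behind the fingers.

Run:
```python
from h import *
a=np.load("w1.npz");d={"rvec":a["r"],"tvec":a["t"]};K=a["K"]
p=ray(d,K,[(207,97),(355,98),(352,152),(209,151)],61);print(p.round(1),p.mean(0))
p=ray(d,K,[(207,17),(363,19),(360,88),(209,85)],61);print(p.round(1),p.mean(0))
print("yellow",ray(d,K,[(275,223),(320,235)],61).round(1))
```

```text
[[ 419.6  -55.8   61. ]
 [ 566.7  -70.8   61. ]
 [ 562.2 -123.7   61. ]
 [ 413.2 -108.5   61. ]] [490.43604847 -89.69206538  61.        ]
[[430.9  13.5  61. ]
 [575.9  -2.   61. ]
 [571.9 -62.   61. ]
 [423.4 -45.   61. ]] [500.52784606 -23.8740823   61.        ]
yellow [[ 474.2 -193.9   61. ]
 [ 523.5 -213.    61. ]]
```

Call:
play_rows(
  translation=[
    [0.009,0,0.03],
    [0.009,0,0.075],
    [0.009,0,0.12],
    [0.009,0,0.16],
    [0.009,0,0.19],
    [0.009,0,0.205],
    [0.009,0,0.213],
    [0.009,0,0.213],
  ],
  rotation=[
    [0,0,0],
    [0,0,0],
    [0,0,0],
    [0,0,0],
    [0,0,0],
    [0,0,0],
    [0,0,0],
    [0,0,0],
  ],
  gripper=[0,0,0,0,0,0,0,0],
)

```text
time_s: 2.4
eef_pos: [484.6, -150.4, 18.7]
ee_rot: [0.0, 0.74, 0.673, 0.0]
force: [-0.4, -0.1, 0.0]
grip_width: 0.498
grip_force: 0.0
```

Run:
```python
from h import *
s,d,im,K=wrist();print(s["eef_pos"],s["force"])
d,im2,K=cam("scene")
save(np.hstack([im[::1,100:460],cv2.resize(im2[150:300,150:350],None,fx=2,fy=2.8)[:420]]),"w2.png")
```

```text
[ 484.63253077 -150.41293296   18.65745831] [-0.37575791 -0.08483161  0.01106879]
```

View pics/w2.png

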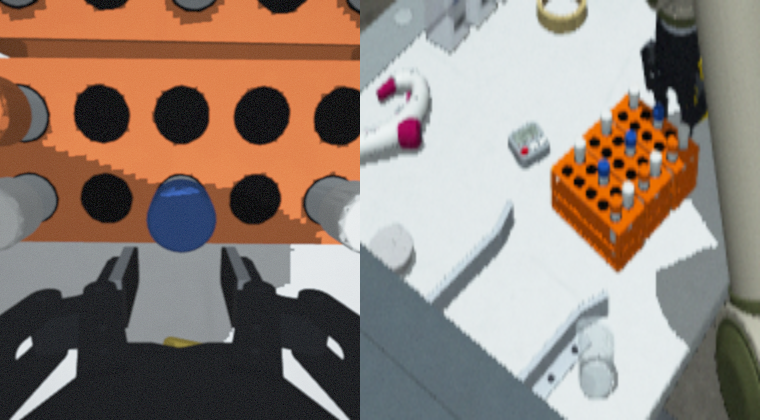

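The fingers are just behind the back rack and roughly centred, with caps clear of the gripper body. I'll make contact and close the gaps slowly, steering slightly towards the far side.

Call:
play_rows(
  translation=[
    [0.006,0.0,0.001],
    [0.01,0.0,0.001],
    [0.013,0,0.001],
    [0.016,0,0.001],
    [0.02,0,0.001],
    [0.024,0.0,0.001],
    [0.028,0.0,0.001],
    [0.032,0.0,0.001],
    [0.036,0.0,0.001],
    [0.04,0.0,0.001],
  ],
  rotation=[
    [0,0,0],
    [0,0,0],
    [0,0,0],
    [0,0,0],
    [0,0,0],
    [0,0,0],
    [0,0,0],
    [0,0,0],
    [0,0,0],
    [0,0,0],
  ],
  gripper=[0,0,0,0,0,0,0,0,0,0],
)

```text
time_s: 3.75
eef_pos: [488.4, -110.1, 17.4]
ee_rot: [0.0, 0.74, 0.673, -0.0]
force: [0.2, -5.5, 3.0]
grip_width: 0.503
grip_force: 0.0
```

Run:
```python
from h import *
s=ctrl.sense();print(s["eef_pos"],s["force"])
d,im,K=cam("top");np.savez("top1.npz",im=im,K=K,r=d["rvec"],t=d["tvec"])
save(cv2.resize(im[165:300,80:310],None,fx=3.4,fy=3.4,interpolation=cv2.INTER_CUBIC),"t1.png")
```

```text
[ 488.35091056 -110.13322022   17.37975013] [ 0.16769906 -5.4827389   2.97870505]
```

View pics/t1.png

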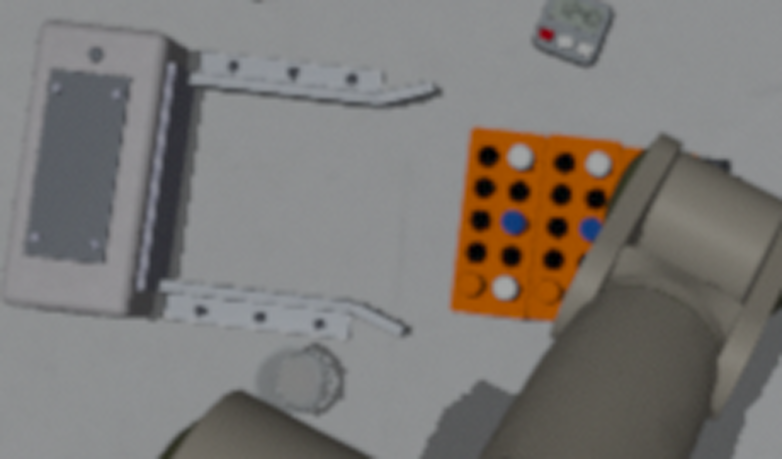

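Gaps are closed: the front rack's left edge is now from (474,128) to (452,310), and the mid rack touches it. Checking its line against the lane.

Run:
```python
from h import *
a=np.load("top1.npz");im=a["im"]
d={"rvec":a["r"],"tvec":a["t"]};K=a["K"]
def w(pts,z): return ray(d,K,(np.array(pts,float)+.5)/3.4+[79.5,164.5],z)[:,:2]
O=np.array([538,319.]);th=.095;X=np.array([np.cos(th),-np.sin(th)]);Y=np.array([np.sin(th),np.cos(th)])
D=lambda p:np.c_[(p-O)@X,(p-O)@Y].round(1).tolist()
print("front",D(w([(474,128),(546,136),(528,319),(452,310)],61)))
print("rail tips",D(w([(438,90),(408,330)],32)),"bends",D(w([(380,104),(350,302)],0)),"stopends",D(w([(173,62),(140,290)],83)))
print("rails",D(w([(200,83),(375,104),(165,284),(350,302)],0)))
# fit left edge line of front rack from orange mask
hsv=cv2.cvtColor(im,cv2.COLOR_RGB2HSV);m=cv2.inRange(hsv,(3,150,120),(17,255,255))
L=[(np.nonzero(m[r,200:300])[0][0]+200,r) for r in range(206,254)]
p=ray(d,K,L,61)[:,:2];c=np.polyfit(p[:,0],p[:,1],1);print("front face slope vs world x",c[0], "dock",-th)
```

```text
front [[66.9, -238.1], [66.7, -296.5], [-80.6, -299.3], [-80.1, -238.2]]
rail tips [[98.1, -201.1], [-99.9, -200.9]] bends [[85.1, -149.2], [-82.4, -145.2]] stopends [[90.9, 3.8], [-91.5, 4.8]]
rails [[86.3, 3.8], [84.6, -145.0], [-84.4, 9.9], [-82.4, -145.2]]
front face slope vs world x -0.09330468675438588 dock -0.095
```

The dock frame checks out and the row is square to it, but 7 mm to the near side. I'll push 80 mm with a 7 mm drift to the far side.

Call:
play_rows(
  translation=[
    [0.006,0.0005,0],
    [0.014,0.001,0],
    [0.022,0.0018,0],
    [0.03,0.0026,0],
    [0.038,0.0034,0],
    [0.046,0.0042,0],
    [0.054,0.005,0],
    [0.062,0.0058,0],
    [0.07,0.0065,0],
    [0.076,0.007,0],
  ],
  rotation=[
    [0,0,0],
    [0,0,0],
    [0,0,0],
    [0,0,0],
    [0,0,0],
    [0,0,0],
    [0,0,0],
    [0,0,0],
    [0,0,0],
    [0,0,0],
  ],
  gripper=[0,0,0,0,0,0,0,0,0,0],
)

```text
time_s: 5.05
eef_pos: [502.3, -35.0, 17.3]
ee_rot: [-0.0, 0.74, 0.673, -0.0]
force: [-1.3, -5.6, 2.8]
grip_width: 0.499
grip_force: 0.0
```

Run:
```python
from h import *
s=ctrl.sense();print(s["eef_pos"],s["force"])
d,im,K=cam("top");np.savez("top1.npz",im=im,K=K,r=d["rvec"],t=d["tvec"])
save(cv2.resize(im[165:300,80:310],None,fx=3.4,fy=3.4,interpolation=cv2.INTER_CUBIC),"t2.png")
```

```text
[502.28601749 -34.99044034  17.29610616] [-1.33078502 -5.63054157  2.8051259 ]
```

View pics/t2.png

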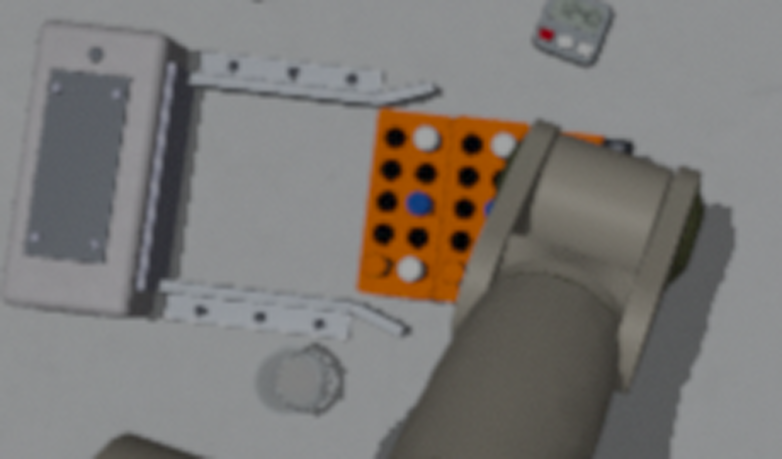

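The front rack is in the mouth (corners (380,110) and (358,291)); I'll compute the offset again.

```bash
cat > q.py <<'E'
from h import *
O=np.array([538,319.]);th=.095;X=np.array([np.cos(th),-np.sin(th)]);Y=np.array([np.sin(th),np.cos(th)])
def go(f="top1.npz",pts=((380,110),(457,118),(436,299),(358,291))):
    a=np.load(f);im=a["im"];d={"rvec":a["r"],"tvec":a["t"]};K=a["K"]
    p=ray(d,K,(np.array(pts,float)+.5)/3.4+[79.5,164.5],61)[:,:2]
    print(np.c_[(p-O)@X,(p-O)@Y].round(1).tolist())
    m=cv2.inRange(cv2.cvtColor(im,cv2.COLOR_RGB2HSV),(3,150,90),(17,255,255));m[:,:100]=0;m[:185]=0;m[265:]=0;m[:,310:]=0
    r=np.nonzero(m.sum(1)>255*5)[0];L=[(np.nonzero(m[k])[0][0],k) for k in range(r[0]+3,r[-1]-3)]
    w=ray(d,K,L,61)[:,:2];c=np.polyfit((w-O)@X,(w-O)@Y,1);print("front face: yaw err",c[0].round(3),"y",c[1].round(1))
if __name__=="__main__":go()
E
python3 q.py
```

```text
[[73.1, -161.0], [73.4, -223.5], [-72.8, -224.5], [-73.3, -161.8]]
front face: yaw err 0.003 y -162.1
```

Now centred (±73) and square, so I push straight ahead.

Call:
play_rows(
  translation=[
    [0.006,0,0],
    [0.014,0,0],
    [0.023,0,0],
    [0.032,0,0],
    [0.041,0,0],
    [0.05,0,0],
    [0.059,0,0],
    [0.068,0,0],
    [0.077,0,0],
    [0.085,0,0],
  ],
  rotation=[
    [0,0,0],
    [0,0,0],
    [0,0,0],
    [0,0,0],
    [0,0,0],
    [0,0,0],
    [0,0,0],
    [0,0,0],
    [0,0,0],
    [0,0,0],
  ],
  gripper=[0,0,0,0,0,0,0,0,0,0],
)

```text
time_s: 6.35
eef_pos: [510.3, 49.5, 17.3]
ee_rot: [-0.0, 0.74, 0.673, -0.0]
force: [0.1, -6.0, 3.6]
grip_width: 0.5
grip_force: 0.0
```

```bash
python3 - <<'E'
from h import *
s=ctrl.sense();print(s["eef_pos"],s["force"],s["wrist_torque"])
d,im,K=cam("top");np.savez("top1.npz",im=im,K=K,r=d["rvec"],t=d["tvec"])
save(cv2.resize(im[165:300,80:310],None,fx=3.4,fy=3.4,interpolation=cv2.INTER_CUBIC),"t3.png")
E
python3 -c "
from q import *
go()"
```

```text
[510.31764623  49.45705232  17.27805084] [ 0.07794064 -5.95520916  3.63326905] [-0.6521554   0.10608844 -0.05984537]
[[73.1, -161.0], [73.4, -223.5], [-72.8, -224.5], [-73.3, -161.8]]
front face: yaw err 0.004 y -77.4
```

View pics/t3.png

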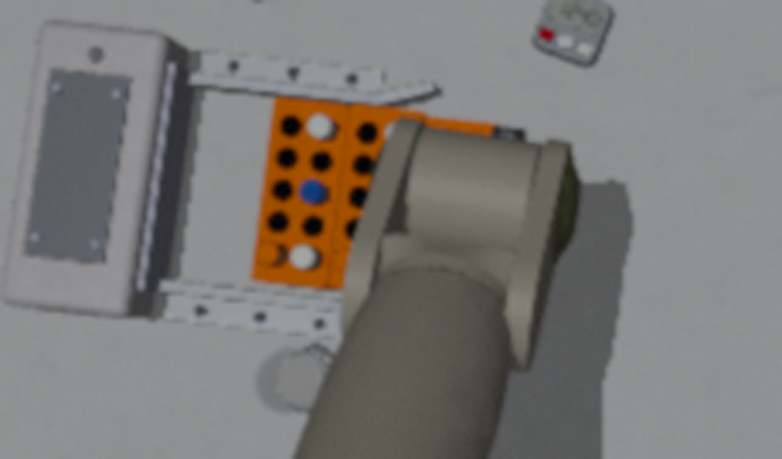

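The front rack is at (275,97)–(253,280), straight between the rails with 77 mm left. Carrying on, slowing near the stop.

Call:
play_rows(
  translation=[
    [0.006,0,0],
    [0.014,0,0],
    [0.022,0,0],
    [0.03,0,0],
    [0.038,0,0],
    [0.046,0,0],
    [0.053,0,0],
    [0.059,0,0],
    [0.063,0,0],
    [0.066,0,0],
  ],
  rotation=[
    [0,0,0],
    [0,0,0],
    [0,0,0],
    [0,0,0],
    [0,0,0],
    [0,0,0],
    [0,0,0],
    [0,0,0],
    [0,0,0],
    [0,0,0],
  ],
  gripper=[0,0,0,0,0,0,0,0,0,0],
)

```text
time_s: 7.65
eef_pos: [516.5, 114.8, 17.3]
ee_rot: [-0.0, 0.74, 0.673, -0.0]
force: [-0.4, -6.5, 3.1]
grip_width: 0.5
grip_force: 0.0
```

Call:
play_rows(
  translation=[
    [0.0015,0,0],
    [0.003,0,0],
    [0.0045,0,0],
    [0.006,0,0],
    [0.007,0,0],
    [0.008,0,0],
  ],
  rotation=[
    [0,0,0],
    [0,0,0],
    [0,0,0],
    [0,0,0],
    [0,0,0],
    [0,0,0],
  ],
  gripper=[0,0,0,0,0,0],
)

```text
time_s: 8.4
eef_pos: [517.3, 122.6, 17.3]
ee_rot: [-0.0, 0.74, 0.673, -0.0]
force: [-0.9, -6.1, 3.9]
grip_width: 0.502
grip_force: 0.0
```

Not touching the stop yet; about 3 mm to go. Continuing in small steps.

Call:
play_rows(
  translation=[
    [0.001,0,0],
    [0.002,0,0],
    [0.003,0,0],
    [0.003,0,0],
  ],
  rotation=[
    [0,0,0],
    [0,0,0],
    [0,0,0],
    [0,0,0],
  ],
  gripper=[0,0,0,0],
)

```text
time_s: 8.9
eef_pos: [517.6, 125.7, 17.2]
ee_rot: [-0.0, 0.74, 0.673, -0.0]
force: [-0.5, -4.5, 4.4]
grip_width: 0.502
grip_force: 0.0
```

Call:
play_rows(
  translation=[
    [0.001,0,0],
    [0.002,0,0],
    [0.002,0,0],
  ],
  rotation=[
    [0,0,0],
    [0,0,0],
    [0,0,0],
  ],
  gripper=[0,0,0],
)

```text
time_s: 9.28
eef_pos: [517.8, 127.7, 17.3]
ee_rot: [-0.0, 0.74, 0.673, -0.0]
force: [-0.8, -4.9, 2.6]
grip_width: 0.5
grip_force: 0.0
```

Call:
play_rows(
  translation=[
    [0.001,0,0],
    [0.002,0,0],
    [0.002,0,0],
  ],
  rotation=[
    [0,0,0],
    [0,0,0],
    [0,0,0],
  ],
  gripper=[0,0,0],
)

```text
time_s: 9.65
eef_pos: [517.9, 129.5, 17.2]
ee_rot: [-0.0, 0.74, 0.673, -0.001]
force: [-1.2, -6.6, 3.1]
grip_width: 0.504
grip_force: 0.0
```

Run:
```python
from h import *
s=ctrl.sense();print(s["eef_pos"],s["force"],s["wrist_torque"])
d,im,K=cam("top");np.savez("top1.npz",im=im,K=K,r=d["rvec"],t=d["tvec"])
d,im2,K=cam("scene")
save(np.vstack([cv2.resize(im[170:280,80:280],None,fx=3,fy=3),cv2.resize(im2[170:260,150:350],None,fx=3,fy=3)]),"t4.png")
from q import go
go()
```

```text
[517.89170148 129.46425392  17.22761717] [-1.15287312 -6.64115895  3.12911223] [-0.86870343  0.05970949 -0.0187785 ]
[[73.1, -161.0], [73.4, -223.5], [-72.8, -224.5], [-73.3, -161.8]]
front face: yaw err 0.004 y 5.0
```

View pics/t4.png

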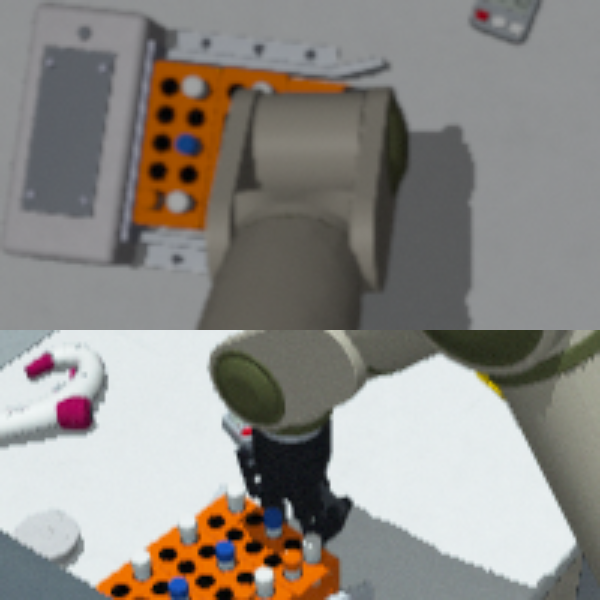

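The front rack is almost at the stop (edge (152,60)–(133,222), stop strip just left of it). I'll go on in millimetre steps until the force rises.

Call:
play_rows(
  translation=[
    [0.0007,0,0],
    [0.0015,0,0],
    [0.0015,0,0],
  ],
  rotation=[
    [0,0,0],
    [0,0,0],
    [0,0,0],
  ],
  gripper=[0,0,0],
)

```text
time_s: 10.12
eef_pos: [517.8, 129.6, 17.3]
ee_rot: [0.0, 0.74, 0.673, -0.002]
force: [-3.6, -17.3, 6.5]
grip_width: 0.499
grip_force: 0.0
```

Call:
play_rows(
  translation=[
    [0.0007,0,0],
    [0.0015,0,0],
    [0.0015,0,0],
  ],
  rotation=[
    [0,0,0],
    [0,0,0],
    [0,0,0],
  ],
  gripper=[0,0,0],
)

```text
time_s: 10.5
eef_pos: [517.7, 129.7, 17.3]
ee_rot: [0.001, 0.74, 0.673, -0.003]
force: [-6.8, -26.6, 8.8]
grip_width: 0.499
grip_force: 0.0
```

The row is firmly against the stop (about 27 N, no more travel). Backing off straight.

Call:
play_rows(
  translation=[
    [-0.0015,0,0],
    [-0.003,0,0],
    [-0.005,0,0],
    [-0.01,0,0],
    [-0.02,0,0],
    [-0.035,0,0],
    [-0.05,0,0],
    [-0.06,0,0],
    [-0.06,0,-0.03],
    [-0.06,0,-0.08],
  ],
  rotation=[
    [0,0,0],
    [0,0,0],
    [0,0,0],
    [0,0,0],
    [0,0,0],
    [0,0,0],
    [0,0,0],
    [0,0,0],
    [0,0,0],
    [0,0,0],
  ],
  gripper=[0,0,0,0,0,0,0,0,0,0],
)

```text
time_s: 11.75
eef_pos: [511.9, 72.7, 97.2]
ee_rot: [-0.001, 0.74, 0.672, -0.001]
force: [1.4, -0.3, 0.0]
grip_width: 0.504
grip_force: 0.0
```

Call:
play_rows(
  translation=[
    [0,0,-0.05],
    [-0.02,0,-0.1],
    [-0.07,0,-0.12],
    [-0.13,0,-0.12],
    [-0.19,0,-0.12],
    [-0.25,0,-0.12],
    [-0.3,0,-0.12],
    [-0.34,0,-0.12],
    [-0.34,0,-0.12],
    [-0.34,0,-0.12],
  ],
  rotation=[
    [0,0,0],
    [0,0,0],
    [0,0,0],
    [0,0,0],
    [0,0,0],
    [0,0,0],
    [0,0,0],
    [0,0,0],
    [0,0,0],
    [0,0,0],
  ],
  gripper=[0,0,0,0,0,0,0,0,0,0],
)

```text
time_s: 13.0
eef_pos: [480.4, -264.8, 217.2]
ee_rot: [-0.0, 0.74, 0.673, 0.0]
force: [0.9, 0.6, -0.5]
grip_width: 0.502
grip_force: 0.0
```

Run:
```python
from h import *
s=ctrl.sense();print(s["time_s"],s["eef_pos"],s["force"])
d,im,K=cam("top");np.savez("top1.npz",im=im,K=K,r=d["rvec"],t=d["tvec"])
save(cv2.resize(im[140:290,80:310],None,fx=3.4,fy=3.4,interpolation=cv2.INTER_CUBIC),"t5.png")
```

```text
13.0 [ 480.38718968 -264.79802451  217.17531652] [ 0.93644172  0.56271891 -0.54231516]
```

View pics/t5.png

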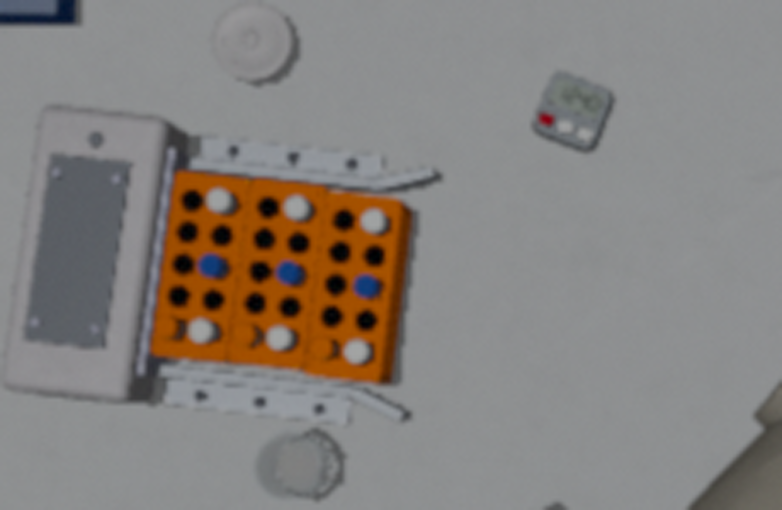

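The row is home: stop strip at (170,150)–(140,372) against the front rack, racks touching, bystanders in place. One quick numeric check of offset, yaw and total length.

Run:
```python
from q import *
a=np.load("top1.npz");im=a["im"];d={"rvec":a["r"],"tvec":a["t"]};K=a["K"]
D=lambda uv,z:(lambda p:np.c_[(p-O)@X,(p-O)@Y].round(1).tolist())(ray(d,K,(np.array(uv,float)+.5)/3.4+[79.5,139.5],z)[:,:2])
print("caps blue",D([(212,266),(289,272),(366,286)],80))
print("white top",D([(220,201),(297,208),(373,221)],86),"white bot",D([(202,331),(280,338),(356,351)],86))
print("outer corners",D([(177,171),(402,199),(383,382),(152,356)],61))
go("top1.npz")
```

```text
caps blue [[0.2, -39.1], [2.1, -100.4], [-2.3, -162.5]]
white top [[51.7, -40.1], [52.8, -101.5], [49.1, -162.6]] white bot [[-51.9, -39.8], [-50.7, -101.6], [-54.3, -162.3]]
outer corners [[74.7, 4.6], [71.8, -179.0], [-75.9, -182.2], [-75.5, 4.0]]
[[73.1, -161.0], [73.4, -223.5], [-72.8, -224.5], [-73.3, -161.8]]
front face: yaw err 0.129 y 2.8
```

Cap pitches are about 61–62 mm, so the racks are snug. Sideways offsets are within 3 mm, and the racks are square.

```bash
python3 -c "
from rig import ctrl
print(ctrl.finish_job())"
```

```text
the job is handed in; nothing more can be done
None
```

The three orange racks are home in the dock: the leading rack is flat against the stop, all three sit snug and square between the rails (offsets within about 3 mm), and nothing else was touched; I handed the job in at about 13 s.

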